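# Refit the captive shelf in a water bath

## Task

Refit the slotted steel shelf in the empty water bath. It is longer than the opening: tip it, bring one end in under the rim at the sprung end (the end with two brass studs in slots), press the spring bar back until the other end just clears the opposite rim, lower that end gently and bring the shelf fully back under the opposite rim, so that it lies flat on both ledges, against the plain end wall. Feel your way - never force the shelf or lean on the bath, 12 N of push is plenty - and leave the other things on the bench where they are.

Things in the scene. Friction and masses are not known exactly. Their poses are not given: they have to be found in the camera images.
- bath: Empty bench-top water bath, white casing 274 long (its y) x 156 deep (its x) x 80 mm high, fixed; controls on its -x front. Origin: centre of the underside, z up. A steel tank hangs in it by a 3 mm flange (z = 77 to 80 mm), screwed down through slotted holes wherever it lay: the tank (opening, ledges, end wall, bar) may be up to 6 mm off along y, either way, so all y values given are nominal.
- opening (a point): Middle of the tank's opening, level with the flange's top; axes as the bath's. The opening is 172 mm along y (-86 to +86) x 118 mm along x; the tank below it is equally wide (118) but longer, so the flange overhangs both ends. Level ledges cross the ends, tops at bath z = 46 mm (31 mm below the flange), to y = -70 and +66; between them the tank is deep (floor z = 18).
- sprung_end (a point): On the +y ledge, top z = 46 mm, at the face of the upright spring bar (96 mm wide, z = 48.5 to 74.5), 8.5 mm in under the flange, y = +94.5. Two brass studs of the bar show in slots on the flange here. Pressed towards +y the bar yields at 2.5 N, plus 0.34 N per mm, to a hard stop after 16 mm (face at y = 110.7); only within 2 mm of it does the far end clear the other rim.
- plain_end (a point): On the -y ledge, top z = 46 mm, at the fixed end wall, y = -100, where the flange overhangs 14 mm. Seated, the shelf lies flat on both ledges, pushed against this wall by the spring bar; its origin is then at the bath's x = 0, y = -2, z = 46 mm.
- bath_shelf: The bath's loose slotted steel shelf: flat plate 196 long (its y) x 110 wide (its x) x 5 mm thick, 0.28 to 0.46 kg, the same both ways round, lying on the worktop at the start. Origin: centre of its underside, z up. A lifting handle stands in its middle, on two 8 mm posts at x = -23 and +23 mm.
- handle (a point): Centre of the black grip bar of the shelf's handle, 48 mm above the plate's underside; the bar is 64 mm long along the shelf's x, 12 mm thick along y, 22 mm high. Grip it across its 12 mm.
- vial_1: Bystander: small clear vial with a pale grey cap, 21 x 21 x 46 mm; origin at the centre of its underside
- vial_2: Bystander: small clear vial with a dark blue cap, 21 x 21 x 46 mm; origin at the centre of its underside
- crucible_1: Bystander: white porcelain crucible, 40 x 40 x 35 mm; origin at the centre of its underside
- crucible_2: Bystander: white porcelain crucible, 40 x 40 x 35 mm; origin at the centre of its underside
- tape_clear: Bystander: roll of clear tape lying flat, 52 x 52 x 18 mm; origin at the centre of its underside
- marker: Bystander: marker pen lying down, 130 x 18 x 20 mm; origin at the centre of its underside

How it is judged:
By the outcome, as a careful person would: the job done as asked, in the order asked, and still so for the second after the job is handed in, with the robot touching nothing.
It also fails if it takes over 67 s, if anything falls off the work surface, if the arm or the gripper's body presses on something with over 40 N, if the wrist force passes 120 N, or if a joint passes its speed limit or range.

## Robot

A 6-joint arm with a two-finger parallel gripper is mounted at the origin on a cart in front of the work surface, level with it; the furniture and walls round the work are solid. World frame = base frame: x ahead of the robot, y to its left, z up, the work surface at z = 0. Lengths are in mm, angles in rad, forces in N, time in s.
With the tool pointing down it reaches from about 425 to 950 mm from the base axis. Payload 3.5 kg.
Tool frame: the origin (TCP) lies between the finger pads; the fingertips stand 14 mm ahead of it and the grasp point (between the pads) lies 5 mm behind it; z points along the fingers, y is the line along which they close (so a half turn about z gives the same grasp; the last joint's range is limited). The gripper opens to 85 mm and grips with 20 to 120 N. Pads are 22 mm wide; open, the fingers measure 114 mm over their backs; the gripper's body (76 mm by 85 mm) begins 54 mm behind the grasp point. The pads swing forward as they close: fully open they stand 13 mm farther back than shut.
Start: joints at [-1.254, 0.286, 1.577, -0, 1.279, -0.15], TCP at [303.791, -602.758, 245.325] pointing down, gripper open.
Joint ranges: [-2.77, 2.77], [-0.9, 2.22], [0.21, 2.48], [-1.53, 4.67], [0.24, 2.81], [-2.84, 2.84]. Speed limits (rad/s): [2.79, 2.79, 3.14, 3.14, 3.14, 3.14].

## Interface

Orientations are given as a unit quaternion [x, y, z, w].
In Python, from station import status, read_camera, camera_info, ticket gives the robot as it stands. The module is installed in compiled form; this text tells all that it offers.
- The arm moves only by the tool move_arm, never from a script. Its argument "moves" is a list that holds one entry, the list of rows, each a list of 6 numbers: the shift along the tool's x, y, z as a fraction of full scale, then the turn, a rotation vector about the tool's x, y, z as a fraction of full scale. A call has 1 to 20 rows; each row shifts and turns the commanded pose from where the row before left it, along the tool's axes as they then stand; what a row does not reach is not made up. Full scale, the value 1, is 25 mm for a shift and 8 degrees for a turn. A row lasts 1/8 s, in which the tool goes at most 62.5 mm and 10.7 degrees, less where a joint would pass 70% of its speed; a pose out of reach is approached as far as the arm can. A call with a number of a shift or a turn outside -1 to 1 is refused whole. A call with a gripper value outside its range is refused whole. "jaw" is the opening in per cent of the stroke, from 0 (shut) to 100 (fully open), set as the call begins (left out, the last holds). The fingers move at their own pace and stop on an object; the grip force is fixed at half the most. Time passes only in rows, so rows that do not move let the fingers close. It gives the time, the measured TCP pose, the force, the opening and the grip force at its end, in the units of the state.
- status.observe(): the state, without advancing time (a new reading comes with each control period).
- read_camera(name): name is "scene" or "top"; returns the picture (384x512x3 uint8, red, green, blue); there is no depth.
- camera_info(name): a dict with "camera_matrix" (3x3 intrinsics, pixels), "rvec" (rotation vector, rad) and "tvec" (3), from world to camera coordinates, as OpenCV has them. Camera axes: x right, y down, z forward; pixel columns grow to the right and rows downward; lengths in mm; the calibration is good to about 2 mm. A picture is of the moment at which its call begins. camera_info takes no time and is no camera call.
- ticket.close_job(): hands the job in; it is judged then, once.
The state is a dict: "time_s": time; "joint_positions": joint angles; "joint_velocities": joint speeds; "joint_torque": joint torques, N m; "position": TCP position; "tcp_rot": TCP orientation; "wrist_force": force on the tool from outside, world axes, zero at the start; "moment": the same for the moment, N m; "grip_width": opening from 0.0 (shut) to 1.0 (fully open); "gripper_force": force on a finger pad.
Only numpy, scipy, OpenCV 4.12 (cv2) and the standard library are available. Lean on these libraries where they do the work, as an engineer would, in place of code of your own. Each camera call takes 0.05 s, during which the arm holds its last target. There are 200 camera calls.

## Working session

There is one attempt and no reset: what is moved stays moved. The work goes in short steps, Python scripts to look and compute and a tool call to move; the robot and the scene stay as the last step left them, time stands still between calls to the robot, and variables do not carry over. Pictures are saved under pics/ and viewed, at most 10 in all, crops included, and the job is handed in when it is done.

Besides the shell and the picture viewer there is one more tool, called as a command line: name --argument value ..., lists and objects as JSON in quotes. move_arm: Moves the arm, as the interface text tells. Shift numbers are shares of 25 mm and turn numbers shares of 8 degrees, none past 1 either way. Its arguments: {"type":"object","properties":{"moves":{"type":"array"},"jaw":{"type":"number"}},"required":["moves"]}

```bash
mkdir -p pics; cat > h.py <<'E'
import numpy as np,cv2
from station import status,read_camera,camera_info,ticket
from scipy.spatial.transform import Rotation as R
def ray(cam,u,v,z):
    c=camera_info(cam);K=np.array(c["camera_matrix"],float);Rm=cv2.Rodrigues(np.array(c["rvec"],float))[0];t=np.array(c["tvec"],float).ravel()
    o=-Rm.T@t;d=Rm.T@np.linalg.inv(K)@np.array([u,v,1.]);return o+d*(z-o[2])/d[2]
def proj(cam,P):
    c=camera_info(cam);return cv2.projectPoints(np.array(P,float).reshape(-1,3),np.array(c["rvec"],float),np.array(c["tvec"],float),np.array(c["camera_matrix"],float),None)[0].reshape(-1,2)
def snap(cam,name):
    im=read_camera(cam);cv2.imwrite(f"pics/{name}.png",im[:,:,::-1]);return im
E
python3 - <<'E'
from h import *
for c in("top","scene"):
    im=snap(c,c+"0");i=camera_info(c);print(c,i)
    cv2.imwrite(f"pics/{c}0b.png",cv2.resize(im[:,:,::-1],(800,600),interpolation=cv2.INTER_CUBIC))
print(status.observe())
E
```

```text
top {'camera_matrix': array([[427.00994529,   0.        , 256.55633901],
       [  0.        , 427.00994529, 200.07952302],
       [  0.        ,   0.        ,   1.        ]]), 'rvec': array([ 2.14957911, -2.12715121,  0.17663242]), 'tvec': array([ 215.3948549 ,  547.54968768, 1120.00257872])}
scene {'camera_matrix': array([[428.4968634 ,   0.        , 260.68498825],
       [  0.        , 428.4968634 , 193.32271228],
       [  0.        ,   0.        ,   1.        ]]), 'rvec': array([ 1.92564798, -0.80514307,  0.49258158]), 'tvec': array([-230.84081834,  311.49789128, 1054.08613298])}
{'time_s': 0.1, 'joint_positions': array([-1.25396301e+00,  2.87128792e-01,  1.57806598e+00, -2.36104749e-05,
        1.27861955e+00, -1.49998698e-01]), 'joint_velocities': array([-0.00099842, -0.0039108 , -0.00269957, -0.00081123, -0.00197165,
       -0.00142566]), 'joint_torque': array([-1.29521482e-04, -4.07300341e+01, -2.93699956e+01, -2.20146280e-04,
        3.44738903e-03, -8.98679360e-06]), 'position': array([ 303.62869488, -602.20184542,  244.03183971]), 'tcp_rot': array([ 9.72880553e-01,  2.31305415e-01, -1.03817004e-04, -1.10602749e-03]), 'wrist_force': array([0.38815624, 0.36824476, 0.19238795]), 'moment': array([-0.02138729,  0.01124282, -0.00404244]), 'gripper_force': 0.0, 'grip_width': 0.9991737884325048}
```

View pics/top0b.png

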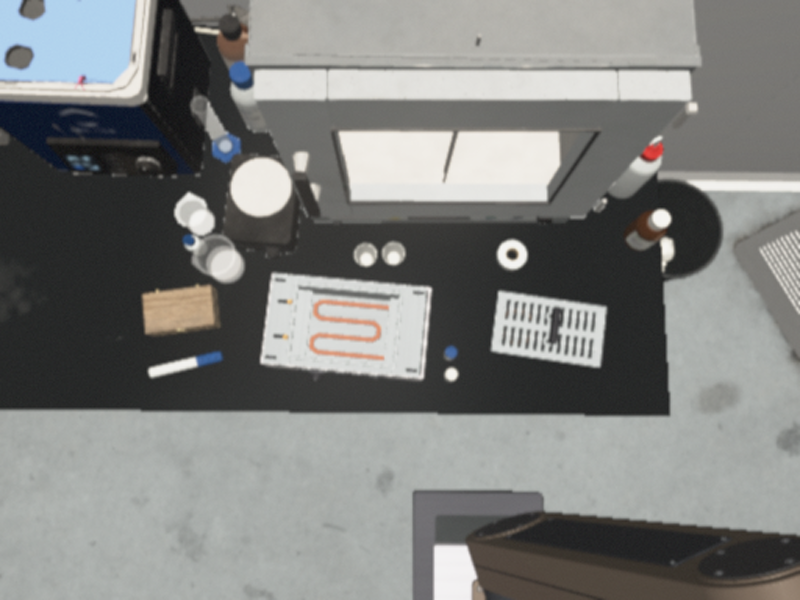

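View pics/scene0b.png

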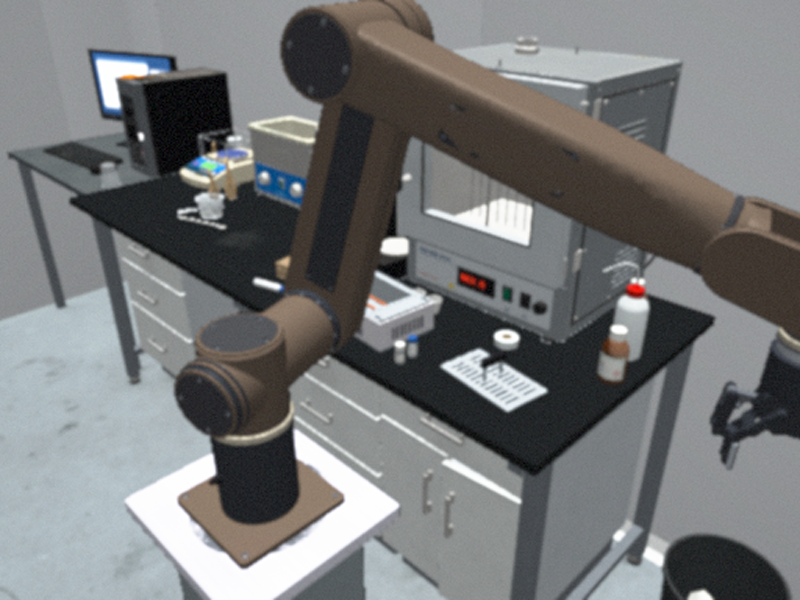

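The top view shows the bath around (347,326), brass studs at its left (+y) end at (287,300) and (285,337). The shelf is at (549,330) with its handle at (556,327), and the tape is just above it at (512,254). I'll measure with masks and a crop.

```bash
python3 - <<'E'
from h import *
im=cv2.imread("pics/top0.png")
cv2.imwrite("pics/crop1.png",cv2.resize(im[168:248,160:280],(800,533),interpolation=cv2.INTER_CUBIC))
g=cv2.cvtColor(im,cv2.COLOR_BGR2GRAY);m=(g>110).astype(np.uint8)
m=cv2.morphologyEx(m,cv2.MORPH_CLOSE,np.ones((9,9)))
m[:165]=0;m[255:]=0
for c in cv2.findContours(m,cv2.RETR_EXTERNAL,cv2.CHAIN_APPROX_NONE)[0]:
    if cv2.contourArea(c)>2000:
        r=cv2.minAreaRect(c);b=cv2.boxPoints(r);print(r)
        z=80 if r[0][0]<280 else 5
        W=np.array([ray("top",u,v,z)[:2] for u,v in b]);print(W.round(1),W.mean(0),[np.linalg.norm(W[i]-W[i-1]).round(1) for i in range(4)],[np.degrees(np.arctan2(*(W[i]-W[i-1])[::-1])).round(1) for i in range(4)])
# handle dark blob within shelf
s=g[185:240,310:395];k=(s<60).astype(np.uint8);k=cv2.morphologyEx(k,cv2.MORPH_OPEN,np.ones((4,4)))
n,l,st,ce=cv2.connectedComponentsWithStats(k)
for i in range(1,n):
    if 40<st[i,4]<600:
        pts=np.argwhere(l==i)[:,::-1].astype(np.float32)+[310,185];r=cv2.minAreaRect(pts.astype(np.float32));print(st[i],r,ray("top",*r[0],59))
E
```

```text
((350.978515625, 210.14495849609375), (72.0286636352539, 39.64141082763672), 8.426969528198242)
[[ 484.3   64.2]
 [ 596.1   46.5]
 [ 567.9 -154.6]
 [ 456.9 -134. ]] [526.27870117 -44.46891911] [np.float64(200.0), np.float64(113.2), np.float64(203.1), np.float64(112.9)] [np.float64(82.1), np.float64(-9.0), np.float64(-98.0), np.float64(169.5)]
((221.03231811523438, 208.37030029296875), (106.01306915283203, 60.398895263671875), 5.247138977050781)
[[448.4 457.5]
 [608.8 450. ]
 [585.6 168.4]
 [426.  182.4]] [517.20196216 314.57684087] [np.float64(276.0), np.float64(160.7), np.float64(282.5), np.float64(160.1)] [np.float64(85.4), np.float64(-2.7), np.float64(-94.7), np.float64(175.0)]
((467.0, 209.49996948242188), (87.99998474121094, 88.99998474121094), -0.0)
[[ 405.5 -240.8]
 [ 658.5 -254.1]
 [ 661.3 -506.5]
 [ 408.  -484.7]] [ 533.3186858  -371.51777694] [np.float64(243.9), np.float64(253.3), np.float64(252.4), np.float64(254.2)] [np.float64(90.6), np.float64(-3.0), np.float64(-89.4), np.float64(175.1)]
```

View pics/crop1.png

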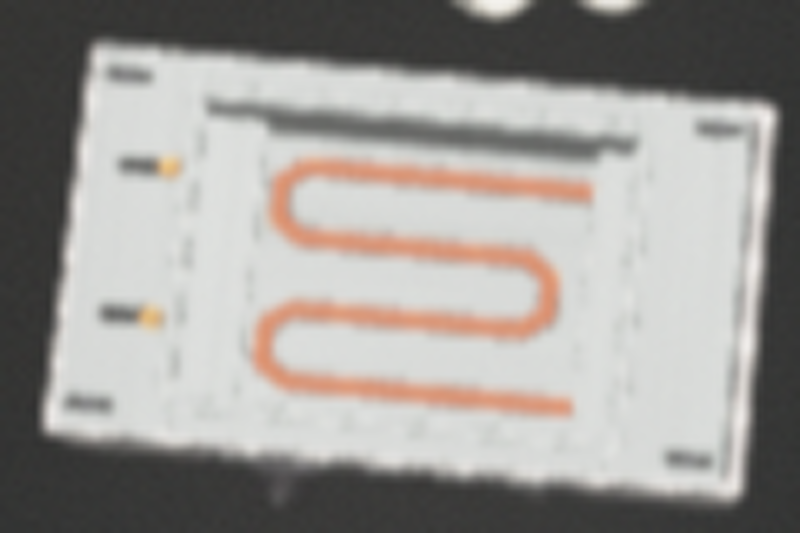

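The crop shows the flange with studs at (170,167) and (150,317). The opening edges appear as faint lines near columns 180 and 640, and the far tank wall is the dark stripe. I'll refine the measurements on world-plane contours and a rectified view.

```bash
python3 - <<'E'
from h import *
im=cv2.imread("pics/top0.png");g=cv2.cvtColor(im,cv2.COLOR_BGR2GRAY)
c=camera_info("top");Rm=cv2.Rodrigues(np.array(c["rvec"]))[0];print("cam",-Rm.T@np.array(c["tvec"]).ravel())
m=cv2.morphologyEx((g>110).astype(np.uint8),cv2.MORPH_CLOSE,np.ones((9,9)));m[:165]=0;m[255:]=0;m[:,420:]=0
for k in cv2.findContours(m,cv2.RETR_EXTERNAL,cv2.CHAIN_APPROX_NONE)[0]:
    if cv2.contourArea(k)<2000: continue
    z=80 if k[:,0,0].mean()<280 else 5
    W=np.array([ray("top",u,v,z)[:2] for u,v in k[:,0]],np.float32);print(cv2.minAreaRect(W))
# rectified at z=78.5, bath axes yaw -4.6, 2.8 px/mm, right = -y, up = +x
def rect(C,yaw,z,L,H,s):
    a=np.radians(yaw);ex=np.array([np.cos(a),np.sin(a)]);ey=np.array([-np.sin(a),np.cos(a)])
    X,Y=np.meshgrid(np.arange(L*s),np.arange(H*s));y=L/2-X/s;x=H/2-Y/s
    P=np.stack([C[0]+x*ex[0]+y*ey[0],C[1]+x*ex[1]+y*ey[1],np.full(x.shape,z)],-1)
    p=proj("top",P).reshape(*x.shape,2).astype(np.float32)
    return cv2.remap(im,p[...,0],p[...,1],cv2.INTER_CUBIC)
r=rect((517,314),-4.6,79,290,190,2.7)
gg=cv2.createCLAHE(4,(4,4)).apply(cv2.cvtColor(r,cv2.COLOR_BGR2GRAY));cv2.imwrite("pics/rect.png",gg)
s=rect((526.3,-44.5),-8.5,5,220,130,3);cv2.imwrite("pics/rshelf.png",s)
E
```

```text
cam [ 357.6535627   223.58675986 1192.77167565]
((526.3021240234375, -44.19224548339844), (199.48306274414062, 113.05379486083984), 82.0158462524414)
((517.146484375, 313.64617919921875), (277.11474609375, 160.29666137695312), 85.27396392822266)
```

View pics/rect.png

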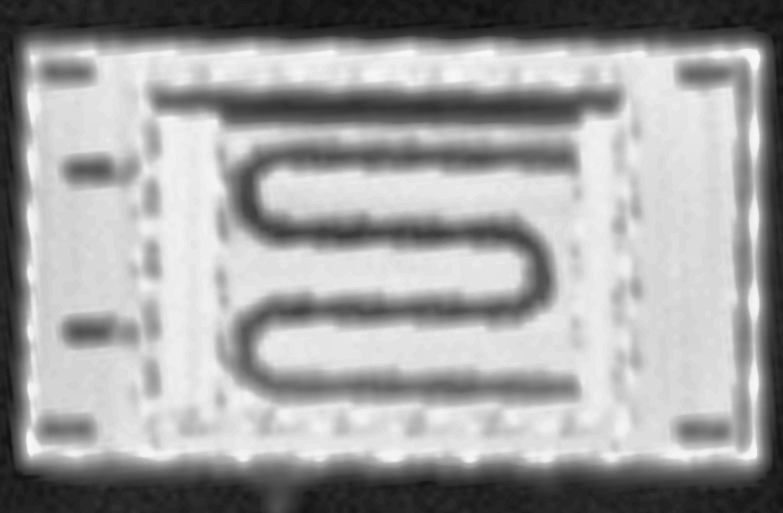

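View pics/rshelf.png

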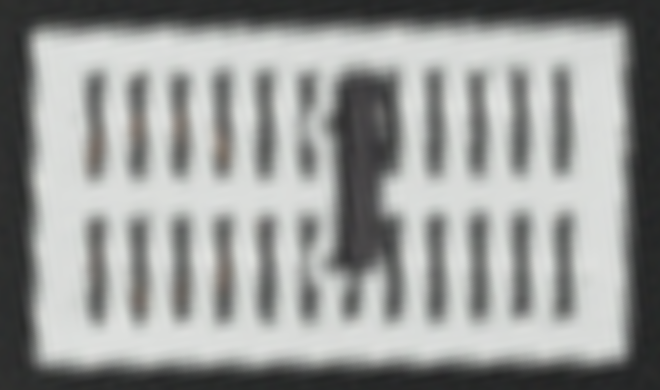

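move_arm --moves '[[[0,0,0,0,0,0.87],[0,0,0,0,0,0.87],[0,0,0,0,0,0.87],[0,0,0,0,0,0.87],[0,0,0,0,0,0.87],[0.3,-1,0,0,0,0],[0.3,-1,0,0,0,0],[0.3,-1,0,0,0,0],[0.3,-1,0,0,0,0],[0.3,-1,0,0,0,0],[0.3,-1,0,0,0,0],[0.3,-1,0,0,0,0],[0.3,-1,0,0,0,0],[0.3,-1,0,0,0,0],[0.3,-1,0,0,0,0],[0.3,-1,0.3,0,0,0],[0.3,-1,0.3,0,0,0],[0.3,-1,0.3,0,0,0],[0.3,-1,0.3,0,0,0],[0,-1,0.3,0,0,0]]]' --jaw 100

```text
time_s: 2.6
position: [460.9, -244.5, 207.8]
tcp_rot: [0.998, -0.07, 0.0, 0.0]
wrist_force: [0.4, -0.6, -0.2]
grip_width: 0.997
gripper_force: 0.0
```

```bash
cat >> h.py <<'E'
def go(P,yaw,tilt=0,s=None):
    "shift in tool axes (mm) and turn (deg) to TCP P, tool x at yaw deg, tilt about tool x"
    s=s or status.observe();A=R.from_quat(s["tcp_rot"])
    a=np.radians(yaw);B=R.from_matrix(np.array([[np.cos(a),np.sin(a),0],[np.sin(a),-np.cos(a),0],[0,0,-1]]))*R.from_rotvec([np.radians(tilt),0,0])
    d=A.inv().apply(np.array(P)-s["position"])
    print("t %.2f"%s["time_s"],"pos",s["position"].round(1),"F",s["wrist_force"].round(1),"M",np.round(s["moment"],2),"w %.3f"%s["grip_width"],"gf %.0f"%s["gripper_force"])
    print("d/25",(d/25).round(3),"turn/8",(np.degrees((A.inv()*B).as_rotvec())/8).round(3))
E
python3 -c "
from h import *
go([526.3,-44.2,110],-8)"
```

```text
t 2.60 pos [ 460.9 -244.5  207.8] F [ 0.4 -0.6 -0.2] M [-0.    0.03  0.02] w 0.997 gf 0
d/25 [ 1.471 -8.301  3.91 ] turn/8 [ 0.001 -0.003 -0.003]
```

move_arm --moves '[[[0.2,-1,0.4,0,0,0],[0.2,-1,0.4,0,0,0],[0.2,-1,0.4,0,0,0],[0.2,-1,0.4,0,0,0],[0.2,-1,0.4,0,0,0],[0.2,-1,0.4,0,0,0],[0.2,-1,0.5,0,0,0],[0,-0.5,0.5,0,0,0],[0,0,0.4,0,0,0],[0,0,0,0,0,0],[0,0,0,0,0,0]]]'

```text
time_s: 3.98
position: [521.4, -66.2, 113.2]
tcp_rot: [0.997, -0.071, 0.0, 0.0]
wrist_force: [-0.5, 0.5, -0.5]
grip_width: 1.0
gripper_force: 0.0
```

```bash
python3 -c "
from h import *
go([526.3,-44.2,43],-8)"
```

```text
t 3.98 pos [521.4 -66.2 113.2] F [-0.5  0.5 -0.5] M [0.05 0.03 0.05] w 1.000 gf 0
d/25 [ 0.068 -0.9    2.808] turn/8 [ 0.002 -0.004 -0.014]
```

move_arm --moves '[[[0.07,-0.9,0,0,0,0],[0,0,0.7,0,0,0],[0,0,0.7,0,0,0],[0,0,0.7,0,0,0],[0,0,0.7,0,0,0],[0,0,0,0,0,0],[0,0,0,0,0,0]]]'

```text
time_s: 4.85
position: [526.4, -43.6, 42.9]
tcp_rot: [0.998, -0.07, 0.0, 0.0]
wrist_force: [0.2, -0.0, -0.5]
grip_width: 0.999
gripper_force: 0.0
```

```bash
python3 - <<'E'
from h import *
go([526.3,-44.2,43],-8)
im=snap("scene","s1");cv2.imwrite("pics/s1c.png",cv2.resize(im[195:275,260:380,::-1],(720,480),interpolation=cv2.INTER_CUBIC))
E
```

```text
t 4.85 pos [526.4 -43.6  42.9] F [ 0.2 -0.  -0.5] M [ 0.    0.06 -0.01] w 0.999 gf 0
d/25 [-0.001  0.026 -0.003] turn/8 [ 0.    -0.003 -0.008]
```

View pics/s1c.png

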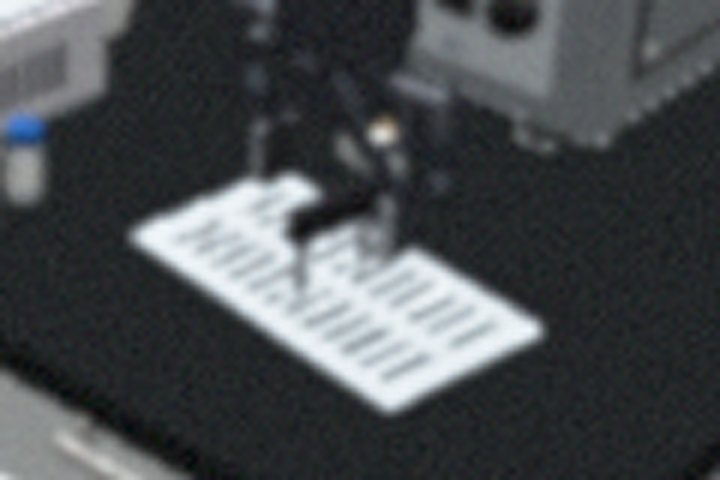

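The picture shows the handle bar at (335,215) with a finger on each side of it, at (265,150) and (395,200). Now I'll close the jaw.

move_arm --moves '[[[0,0,0,0,0,0],[0,0,0,0,0,0],[0,0,0,0,0,0],[0,0,0,0,0,0],[0,0,0,0,0,0],[0,0,0,0,0,0],[0,0,0,0,0,0],[0,0,0,0,0,0]]]' --jaw 0

```text
time_s: 5.9
position: [526.4, -43.7, 43.2]
tcp_rot: [0.998, -0.07, 0.0, 0.0]
wrist_force: [-1.8, -2.5, 5.8]
grip_width: 0.129
gripper_force: 60.6
```

```bash
python3 -c "
from h import *
go([526.3,-44.2,190],-4.7,0)"
```

```text
t 5.90 pos [526.4 -43.7  43.2] F [-1.8 -2.5  5.8] M [-0.35  0.27 -0.01] w 0.129 gf 61
d/25 [ 3.000e-03  2.400e-02 -5.872e+00] turn/8 [ 0.003 -0.003 -0.418]
```

```bash
cat >> h.py <<'E'
OB=np.array([517.7,313.7]);YAW=-4.7;DY=2.0;H=43.2
a_=np.radians(YAW);EX=np.array([np.cos(a_),np.sin(a_)]);EY=np.array([-np.sin(a_),np.cos(a_)])
def shelf(yt,zt,th,x=0,dy=DY):
    "TCP for A top corner at tank y,z (nominal tank coordinates) with +y end down th deg"
    t=np.radians(th);y=yt-98*np.cos(t)+(H-5)*np.sin(t);z=zt+98*np.sin(t)+(H-5)*np.cos(t)
    q=OB+x*EX+(y+dy)*EY;go([q[0],q[1],z],YAW,-th)
def where(dy=DY):
    "A top, A bottom, B bottom, B top in tank y,z; x, tilt, force in bath axes"
    s=status.observe();M=R.from_quat(s["tcp_rot"]).as_matrix();p=s["position"];out=[]
    for y,z in((98,5),(98,0),(-98,0),(-98,5)):
        P=p+M@np.array([0,-y,H-z]);d=P[:2]-OB;out.append((round(d@EY-dy,1),round(P[2],1)))
    d=p[:2]-OB;F=s["wrist_force"];print("At,Ab,Bb,Bt",out,"x",round(d@EX,1),"tilt",np.degrees(np.arcsin(-M[2,1])).round(2),"F x,y,z",np.round([F[:2]@EX,F[:2]@EY,F[2]],1),"M",np.round(s["moment"],2))
E
python3 -c "
from h import *
shelf(60,135,14)"
```

```text
t 5.90 pos [526.4 -43.7  43.2] F [-1.8 -2.5  5.8] M [-0.35  0.27 -0.01] w 0.129 gf 61
d/25 [ -2.285 -13.151  -6.11 ] turn/8 [-1.746  0.048 -0.416]
```

move_arm --moves '[[[0,0,-0.2,0,0,0],[0,0,-0.6,0,0,0],[0,0,-1,0,0,0],[0,0,-1,0,0,0],[0,0,-1,0,0,0],[0,0,-1,0,0,0],[0,0,-1,0,0,0],[0,0,-0.4,0,0,-0.2],[0,0,0,0,0,-0.2],[0,0,0,0,0,0],[0,0,0,0,0,0]]]'

```text
time_s: 7.28
position: [525.4, -43.2, 196.4]
tcp_rot: [0.999, -0.042, -0.001, -0.0]
wrist_force: [-0.3, -0.8, -3.9]
grip_width: 0.128
gripper_force: 59.6
```

```bash
python3 -c "
from h import *
shelf(60,135,0);shelf(60,135,14);where()"
```

```text
t 7.28 pos [525.4 -43.2 196.4] F [-0.3 -0.8 -3.9] M [ 0.02  0.02 -0.02] w 0.128 gf 60
d/25 [ -1.508 -12.757   0.938] turn/8 [-0.004  0.019 -0.02 ]
t 7.28 pos [525.4 -43.2 196.4] F [-0.3 -0.8 -3.9] M [ 0.02  0.02 -0.02] w 0.128 gf 60
d/25 [ -1.512 -13.244   0.036] turn/8 [-1.754  0.021 -0.018]
At,Ab,Bb,Bt [(np.float64(-259.0), np.float64(158.2)), (np.float64(-259.0), np.float64(153.2)), (np.float64(-455.0), np.float64(153.1)), (np.float64(-455.0), np.float64(158.1))] x 36.9 tilt 0.03 F x,y,z [-0.2 -0.8 -3.9] M [ 0.02  0.02 -0.02]
```

move_arm --moves '[[[-0.1,-0.5,0,0,0,0],[-0.1,-1,0,0,0,0],[-0.1,-1,0,0,0,0],[-0.1,-1,0,0,0,0],[-0.1,-1,0,0,0,0],[-0.1,-1,0,0,0,0],[-0.1,-1,0,0,0,0],[-0.1,-1,0,0,0,0],[-0.1,-1,0,0,0,0],[-0.1,-1,0,0,0,0],[-0.1,-1,0,0,0,0],[-0.1,-1,0,0,0,0],[-0.1,-1,0,0,0,0],[-0.1,-0.7,0,-0.35,0,0],[-0.1,0,0,-0.35,0,0],[0,0,0,-0.35,0,0],[0,0,0,-0.35,0,0],[0,0,0,-0.35,0,0],[0,0,0,0,0,0],[0,0,0,0,0,0]]]'

```text
time_s: 9.78
position: [516.3, 289.0, 197.5]
tcp_rot: [0.992, -0.042, -0.005, 0.121]
wrist_force: [0.1, -0.0, -3.9]
grip_width: 0.13
gripper_force: 59.5
```

```bash
python3 - <<'E'
from h import *
shelf(60,135,14);where()
im=snap("top","top2");cv2.imwrite("pics/t2c.png",cv2.resize(im[150:260,150:315,::-1],(800,533),interpolation=cv2.INTER_CUBIC))
# predicted plate corners px in crop
s=status.observe();M=R.from_quat(s["tcp_rot"]).as_matrix()
P=[s["position"]+M@np.array([x,-y,H-5]) for x,y in((55,98),(55,-98),(-55,-98),(-55,98))]
print(((proj("top",P)-[150,150])*800/165).round())
E
```

```text
t 9.78 pos [516.3 289.  197.5] F [ 0.1 -0.  -3.9] M [ 0.31 -0.06 -0.01] w 0.130 gf 59
d/25 [-0.026 -0.052  0.059] turn/8 [-0.006  0.008 -0.017]
At,Ab,Bb,Bt [(np.float64(59.1), np.float64(136.8)), (np.float64(57.9), np.float64(132.0)), (np.float64(-132.3), np.float64(179.2)), (np.float64(-131.1), np.float64(184.1))] x 0.7 tilt -13.95 F x,y,z [ 0.1 -0.  -3.9] M [ 0.31 -0.06 -0.01]
[[232. 148.]
 [601. 164.]
 [581. 384.]
 [207. 357.]]
```

View pics/t2c.png

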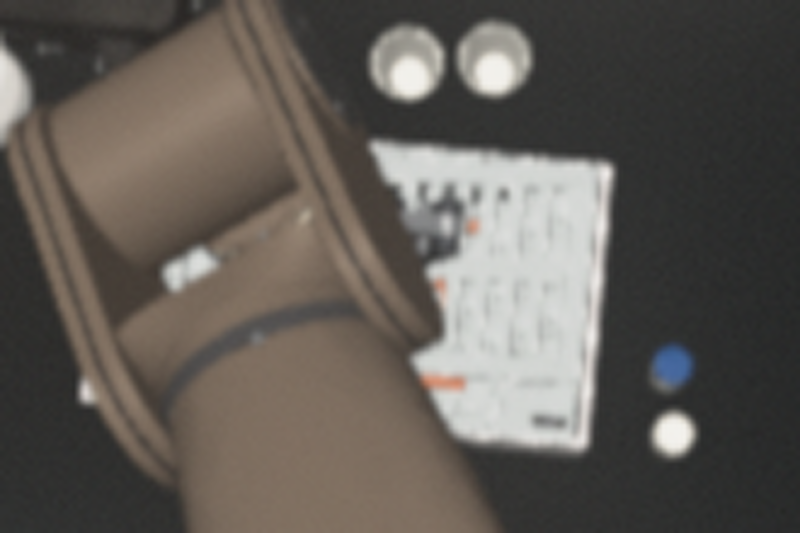

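The plate's B end shows near (590,160)–(575,385), matching the prediction of (601,164) and (581,384), so the grip is centred. I'll descend next.

```bash
python3 -c "
from h import *
shelf(75,90,14);shelf(75,60,14)"
```

```text
t 9.82 pos [516.5 288.8 197.7] F [-1.  -0.2 -4.8] M [ 0.25  0.03 -0.03] w 0.127 gf 59
d/25 [-0.034 -1.078  1.666] turn/8 [-0.006  0.006 -0.019]
t 9.82 pos [516.5 288.8 197.7] F [-1.  -0.2 -4.8] M [ 0.25  0.03 -0.03] w 0.127 gf 59
d/25 [-0.034 -1.367  2.831] turn/8 [-0.006  0.006 -0.019]
```

move_arm --moves '[[[-0.03,-0.5,0.5,0,0,0],[0,-0.58,0.5,0,0,0],[0,0,0.67,0,0,0],[0,-0.06,0.23,0,0,0],[0,-0.06,0.23,0,0,0],[0,-0.06,0.23,0,0,0],[0,-0.06,0.23,0,0,0],[0,-0.05,0.23,0,0,0],[0,0,0,0,0,0],[0,0,0,0,0,0]]]'

```text
time_s: 11.08
position: [517.4, 304.8, 121.3]
tcp_rot: [0.992, -0.042, -0.005, 0.122]
wrist_force: [0.0, 1.0, -5.3]
grip_width: 0.13
gripper_force: 59.4
```

```bash
python3 -c "
from h import *
where();shelf(76,54,14);shelf(90,54,14)"
```

```text
At,Ab,Bb,Bt [(np.float64(75.0), np.float64(60.6)), (np.float64(73.8), np.float64(55.7)), (np.float64(-116.4), np.float64(103.1)), (np.float64(-115.2), np.float64(108.0))] x 0.5 tilt -13.99 F x,y,z [-0.1  1.  -5.3] M [ 0.27 -0.05  0.03]
t 11.07 pos [517.4 304.8 121.3] F [ 0.   1.  -5.3] M [ 0.27 -0.05  0.03] w 0.130 gf 59
d/25 [-0.018 -0.102  0.245] turn/8 [-0.001  0.002 -0.019]
t 11.07 pos [517.4 304.8 121.3] F [ 0.   1.  -5.3] M [ 0.27 -0.05  0.03] w 0.130 gf 59
d/25 [-0.02  -0.645  0.11 ] turn/8 [-0.001  0.002 -0.019]
```

move_arm --moves '[[[-0.02,0,0.24,0,0,0],[0,-0.16,-0.03,0,0,0],[0,-0.16,-0.03,0,0,0],[0,-0.16,-0.03,0,0,0],[0,-0.16,-0.03,0,0,0],[0,0,0,0,0,0],[0,0,0,0,0,0]]]'

```text
time_s: 11.95
position: [518.0, 319.6, 114.3]
tcp_rot: [0.992, -0.042, -0.005, 0.122]
wrist_force: [0.7, 0.3, -3.5]
grip_width: 0.132
gripper_force: 59.5
```

```bash
python3 -c "
from h import *
where();shelf(96,54,14)"
```

```text
At,Ab,Bb,Bt [(np.float64(89.7), np.float64(53.6)), (np.float64(88.5), np.float64(48.7)), (np.float64(-101.7), np.float64(96.2)), (np.float64(-100.5), np.float64(101.0))] x -0.1 tilt -14.01 F x,y,z [ 0.7  0.3 -3.5] M [ 0.36 -0.04 -0.01]
t 11.95 pos [518.  319.6 114.3] F [ 0.7  0.3 -3.5] M [ 0.36 -0.04 -0.01] w 0.132 gf 59
d/25 [ 0.005 -0.24  -0.077] turn/8 [ 0.001  0.005 -0.018]
```

move_arm --moves '[[[0,-0.08,-0.02,0,0,0],[0,-0.08,-0.02,0,0,0],[0,-0.08,-0.02,0,0,0],[0,-0.08,-0.02,0,0,0],[0,0,0,0,0,0],[0,0,0,0,0,0]]]'

```text
time_s: 12.7
position: [518.8, 327.5, 114.5]
tcp_rot: [0.992, -0.042, -0.005, 0.122]
wrist_force: [-0.3, -4.2, -1.9]
grip_width: 0.13
gripper_force: 59.6
```

```bash
python3 -c "
from h import *
where()"
```

```text
At,Ab,Bb,Bt [(np.float64(97.6), np.float64(53.6)), (np.float64(96.4), np.float64(48.8)), (np.float64(-93.7), np.float64(96.3)), (np.float64(-92.5), np.float64(101.2))] x -0.0 tilt -14.04 F x,y,z [ 0.  -4.2 -1.9] M [-0.47  0.04  0.05]
```

move_arm --moves '[[[0,-0.08,-0.02,0,0,0],[0,-0.08,-0.02,0,0,0],[0,0,0,0,0,0],[0,0,0,0,0,0]]]'

```text
time_s: 13.2
position: [519.2, 331.7, 114.5]
tcp_rot: [0.992, -0.042, -0.005, 0.122]
wrist_force: [-1.0, -5.2, -0.9]
grip_width: 0.134
gripper_force: 59.7
```

```bash
python3 -c "
from h import *
where()"
```

```text
At,Ab,Bb,Bt [(np.float64(101.8), np.float64(53.6)), (np.float64(100.6), np.float64(48.8)), (np.float64(-89.5), np.float64(96.4)), (np.float64(-88.3), np.float64(101.2))] x -0.0 tilt -14.05 F x,y,z [-0.6 -5.2 -0.9] M [-0.64  0.01  0.  ]
```

move_arm --moves '[[[0,-0.08,-0.02,0,0,0],[0,-0.08,-0.02,0,0,0],[0,-0.08,-0.02,0,0,0],[0,0,0,0,0,0],[0,0,0,0,0,0]]]'

```text
time_s: 13.82
position: [519.6, 337.2, 114.7]
tcp_rot: [0.991, -0.042, -0.005, 0.123]
wrist_force: [0.3, -7.1, -0.9]
grip_width: 0.129
gripper_force: 59.8
```

```bash
python3 -c "
from h import *
where()"
```

```text
At,Ab,Bb,Bt [(np.float64(107.2), np.float64(53.7)), (np.float64(106.0), np.float64(48.8)), (np.float64(-84.1), np.float64(96.8)), (np.float64(-82.8), np.float64(101.6))] x 0.0 tilt -14.16 F x,y,z [ 0.8 -7.1 -0.9] M [-1.05  0.07  0.04]
```

move_arm --moves '[[[0,-0.04,-0.01,0,0,0],[0,0,0,0,0,0],[0,0,0,0,0,0]]]'

```text
time_s: 14.2
position: [519.8, 338.0, 114.7]
tcp_rot: [0.991, -0.042, -0.005, 0.123]
wrist_force: [-0.8, -7.2, 0.0]
grip_width: 0.131
gripper_force: 59.8
```

```bash
python3 -c "
from h import *
where()"
```

```text
At,Ab,Bb,Bt [(np.float64(108.1), np.float64(53.7)), (np.float64(106.8), np.float64(48.8)), (np.float64(-83.2), np.float64(96.8)), (np.float64(-82.0), np.float64(101.7))] x 0.1 tilt -14.18 F x,y,z [-0.2 -7.3  0. ] M [-1.14  0.07  0.1 ]
```

move_arm --moves '[[[0,-0.04,-0.01,0,0,0],[0,0,0,0,0,0],[0,0,0,0,0,0]]]'

```text
time_s: 14.58
position: [519.8, 338.9, 114.8]
tcp_rot: [0.991, -0.042, -0.005, 0.123]
wrist_force: [-1.2, -7.3, 0.4]
grip_width: 0.126
gripper_force: 59.8
```

```bash
python3 -c "
from h import *
where()"
```

```text
At,Ab,Bb,Bt [(np.float64(109.0), np.float64(53.7)), (np.float64(107.7), np.float64(48.9)), (np.float64(-82.3), np.float64(96.9)), (np.float64(-81.1), np.float64(101.8))] x 0.0 tilt -14.19 F x,y,z [-0.6 -7.4  0.4] M [-1.1   0.09  0.1 ]
```

move_arm --moves '[[[0,-0.04,-0.01,0,0,0],[0,0,0,0,0,0],[0,0,0,0,0,0]]]'

```text
time_s: 14.95
position: [519.9, 339.8, 114.8]
tcp_rot: [0.991, -0.042, -0.006, 0.124]
wrist_force: [-0.8, -8.5, 0.6]
grip_width: 0.124
gripper_force: 59.8
```

```bash
python3 -c "
from h import *
where()"
```

```text
At,Ab,Bb,Bt [(np.float64(109.9), np.float64(53.7)), (np.float64(108.6), np.float64(48.8)), (np.float64(-81.4), np.float64(97.0)), (np.float64(-80.1), np.float64(101.8))] x 0.0 tilt -14.21 F x,y,z [-0.1 -8.5  0.6] M [-1.24  0.18  0.01]
```

move_arm --moves '[[[0,-0.03,-0.01,0,0,0],[0,0,0,0,0,0],[0,0,0,0,0,0]]]'

```text
time_s: 15.32
position: [519.9, 340.2, 114.9]
tcp_rot: [0.991, -0.042, -0.006, 0.124]
wrist_force: [-1.2, -9.5, 1.9]
grip_width: 0.132
gripper_force: 59.9
```

```bash
python3 -c "
from h import *
where()"
```

```text
At,Ab,Bb,Bt [(np.float64(110.1), np.float64(53.7)), (np.float64(108.8), np.float64(48.9)), (np.float64(-81.1), np.float64(97.2)), (np.float64(-79.9), np.float64(102.1))] x 0.1 tilt -14.29 F x,y,z [-0.4 -9.6  1.9] M [-1.45  0.19  0.07]
```

move_arm --moves '[[[0,-0.03,-0.01,0,0,0],[0,0,0,0,0,0],[0,0,0,0,0,0]]]'

```text
time_s: 15.7
position: [520.0, 340.3, 115.1]
tcp_rot: [0.991, -0.042, -0.006, 0.125]
wrist_force: [-1.9, -11.1, 2.1]
grip_width: 0.13
gripper_force: 60.0
```

```bash
python3 -c "
from h import *
where()"
```

```text
At,Ab,Bb,Bt [(np.float64(110.2), np.float64(53.8)), (np.float64(108.9), np.float64(48.9)), (np.float64(-80.9), np.float64(97.6)), (np.float64(-79.7), np.float64(102.5))] x 0.1 tilt -14.39 F x,y,z [ -1.  -11.2   2.1] M [-1.75  0.22  0.06]
```

```bash
sed -i 's/DY=2.0/DY=1.3/' h.py; python3 -c "
from h import *
where()
shelf(109.9,52.8,13);shelf(109.9,52.3,11.5);shelf(109.9,52.3,10.5)"
```

```text
At,Ab,Bb,Bt [(np.float64(110.9), np.float64(53.8)), (np.float64(109.6), np.float64(48.9)), (np.float64(-80.2), np.float64(97.6)), (np.float64(-79.0), np.float64(102.5))] x 0.1 tilt -14.39 F x,y,z [ -1.  -11.2   2.1] M [-1.75  0.22  0.06]
t 15.70 pos [520.  340.3 115.1] F [ -1.9 -11.1   2.1] M [-1.75  0.22  0.06] w 0.130 gf 60
d/25 [-0.004  0.063  0.143] turn/8 [ 0.173  0.013 -0.015]
t 15.70 pos [520.  340.3 115.1] F [ -1.9 -11.1   2.1] M [-1.75  0.22  0.06] w 0.130 gf 60
d/25 [-0.003  0.094  0.266] turn/8 [ 0.361  0.013 -0.015]
t 15.70 pos [520.  340.3 115.1] F [ -1.9 -11.1   2.1] M [-1.75  0.22  0.06] w 0.130 gf 60
d/25 [-0.003  0.117  0.336] turn/8 [ 0.486  0.012 -0.015]
```

move_arm --moves '[[[0,0.04,0.07,0.09,0,0],[0,0.02,0.07,0.09,0,0],[0,0.02,0.06,0.09,0,0],[0,0.02,0.06,0.09,0,0],[0,0,0,0,0,0],[0,0,0,0,0,0]]]'

```text
time_s: 16.45
position: [519.9, 337.0, 109.7]
tcp_rot: [0.994, -0.042, -0.004, 0.099]
wrist_force: [-2.0, -10.0, 0.9]
grip_width: 0.129
gripper_force: 60.2
```

```bash
python3 -c "
from h import *
where()
shelf(110.2,52.3,10);shelf(110.2,52.3,9)"
```

```text
At,Ab,Bb,Bt [(np.float64(110.6), np.float64(52.9)), (np.float64(109.6), np.float64(48.0)), (np.float64(-82.5), np.float64(86.7)), (np.float64(-81.5), np.float64(91.6))] x 0.3 tilt -11.4 F x,y,z [ -1.1 -10.1   0.9] M [-1.44  0.31  0.05]
t 16.45 pos [519.9 337.  109.7] F [ -2.  -10.    0.9] M [-1.44  0.31  0.05] w 0.129 gf 60
d/25 [-0.01   0.048  0.121] turn/8 [ 0.175  0.007 -0.017]
t 16.45 pos [519.9 337.  109.7] F [ -2.  -10.    0.9] M [-1.44  0.31  0.05] w 0.129 gf 60
d/25 [-0.01   0.072  0.191] turn/8 [ 0.3    0.007 -0.017]
```

move_arm --moves '[[[-0.01,0.025,0.06,0.08,0,0],[0,0.025,0.06,0.08,0,0],[0,0.02,0.06,0.08,0,0],[0,0,0,0,0,0],[0,0,0,0,0,0]]]'

```text
time_s: 17.08
position: [519.6, 335.0, 105.4]
tcp_rot: [0.996, -0.042, -0.003, 0.082]
wrist_force: [0.3, -8.3, 0.1]
grip_width: 0.13
gripper_force: 60.1
```

```bash
python3 -c "
from h import *
where()
shelf(110.3,52.3,8);shelf(110.3,52,7)"
```

```text
At,Ab,Bb,Bt [(np.float64(110.5), np.float64(51.7)), (np.float64(109.7), np.float64(46.8)), (np.float64(-83.7), np.float64(78.8)), (np.float64(-82.8), np.float64(83.7))] x 0.2 tilt -9.39 F x,y,z [ 1.  -8.3  0.1] M [-1.27  0.11  0.07]
t 17.07 pos [519.6 335.  105.4] F [ 0.3 -8.3  0.1] M [-1.27  0.11  0.07] w 0.130 gf 60
d/25 [-0.007  0.049  0.074] turn/8 [ 0.174  0.001 -0.018]
t 17.07 pos [519.6 335.  105.4] F [ 0.3 -8.3  0.1] M [-1.27  0.11  0.07] w 0.130 gf 60
d/25 [-0.006  0.071  0.155] turn/8 [ 0.299  0.001 -0.018]
```

move_arm --moves '[[[-0.01,0.025,0.035,0.087,0,0],[0,0.024,0.035,0.087,0,0],[0,0,0,0,0,0],[0,0,0,0,0,0]]]'

```text
time_s: 17.58
position: [519.3, 333.5, 103.4]
tcp_rot: [0.997, -0.042, -0.003, 0.07]
wrist_force: [0.8, -8.0, -1.3]
grip_width: 0.128
gripper_force: 59.9
```

```bash
python3 -c "
from h import *
where()
shelf(110.3,52.3,7);shelf(110.3,52,6)"
```

```text
At,Ab,Bb,Bt [(np.float64(110.3), np.float64(51.9)), (np.float64(109.6), np.float64(47.0)), (np.float64(-84.5), np.float64(74.2)), (np.float64(-83.8), np.float64(79.2))] x -0.0 tilt -7.99 F x,y,z [ 1.4 -7.9 -1.3] M [-1.24 -0.05  0.03]
t 17.57 pos [519.3 333.5 103.4] F [ 0.8 -8.  -1.3] M [-1.24 -0.05  0.03] w 0.128 gf 60
d/25 [0.    0.029 0.053] turn/8 [ 0.123 -0.002 -0.018]
t 17.57 pos [519.3 333.5 103.4] F [ 0.8 -8.  -1.3] M [-1.24 -0.05  0.03] w 0.128 gf 60
d/25 [0.    0.052 0.134] turn/8 [ 0.248 -0.002 -0.018]
```

move_arm --moves '[[[0,0.015,0.03,0.065,0,0],[0,0.014,0.03,0.065,0,0],[0,0.012,0.03,0.065,0,0],[0,0.012,0.03,0.065,0,0],[0,0,0,0,0,0],[0,0,0,0,0,0]]]'

```text
time_s: 18.32
position: [519.1, 331.7, 100.2]
tcp_rot: [0.998, -0.042, -0.002, 0.052]
wrist_force: [1.5, -8.3, -1.7]
grip_width: 0.13
gripper_force: 59.8
```

```bash
python3 -c "
from h import *
where()
shelf(108,52,5);shelf(104,52,3)"
```

```text
At,Ab,Bb,Bt [(np.float64(110.3), np.float64(52.1)), (np.float64(109.8), np.float64(47.1)), (np.float64(-85.2), np.float64(67.4)), (np.float64(-84.6), np.float64(72.3))] x -0.0 tilt -5.92 F x,y,z [ 2.2 -8.1 -1.7] M [-1.38 -0.14 -0.01]
t 18.32 pos [519.1 331.7 100.2] F [ 1.5 -8.3 -1.7] M [-1.38 -0.14 -0.01] w 0.130 gf 60
d/25 [0.002 0.116 0.078] turn/8 [ 0.115 -0.003 -0.017]
t 18.32 pos [519.1 331.7 100.2] F [ 1.5 -8.3 -1.7] M [-1.38 -0.14 -0.01] w 0.130 gf 60
d/25 [0.002 0.324 0.233] turn/8 [ 0.365 -0.003 -0.017]
```

move_arm --moves '[[[0.01,0.08,0.05,0.09,0,0],[0.01,0.08,0.05,0.09,0,0],[0,0.08,0.05,0.09,0,0],[0,0.08,0.05,0.09,0,0],[0,0,0,0,0,0],[0,0,0,0,0,0]]]'

```text
time_s: 19.08
position: [518.6, 323.8, 95.4]
tcp_rot: [0.999, -0.042, -0.001, 0.026]
wrist_force: [0.1, -5.8, -3.0]
grip_width: 0.129
gripper_force: 59.6
```

```bash
python3 -c "
from h import *
where()
shelf(100,52,1);shelf(97,51.6,0)"
```

```text
At,Ab,Bb,Bt [(np.float64(104.7), np.float64(52.2)), (np.float64(104.5), np.float64(47.2)), (np.float64(-91.3), np.float64(57.4)), (np.float64(-91.0), np.float64(62.4))] x 0.0 tilt -2.98 F x,y,z [ 0.6 -5.8 -3. ] M [-1.12 -0.13  0.02]
t 19.07 pos [518.6 323.8  95.4] F [ 0.1 -5.8 -3. ] M [-1.12 -0.13  0.02] w 0.129 gf 60
d/25 [-0.001  0.239  0.153] turn/8 [ 0.248  0.    -0.017]
t 19.07 pos [518.6 323.8  95.4] F [ 0.1 -5.8 -3. ] M [-1.12 -0.13  0.02] w 0.129 gf 60
d/25 [-0.001  0.382  0.245] turn/8 [ 0.373  0.    -0.017]
```

move_arm --moves '[[[0,0.09,0.06,0.09,0,0],[0,0.09,0.06,0.09,0,0],[0,0.08,0.05,0.09,0,0],[0,0.08,0.05,0.08,0,0],[0,0,0,0,0,0],[0,0,0,0,0,0]]]'

```text
time_s: 19.82
position: [517.8, 316.1, 90.6]
tcp_rot: [0.999, -0.042, 0.0, 0.001]
wrist_force: [0.9, -4.6, -3.5]
grip_width: 0.132
gripper_force: 59.5
```

```bash
python3 -c "
from h import *
where()
shelf(96,51,0)"
```

```text
At,Ab,Bb,Bt [(np.float64(99.1), np.float64(52.3)), (np.float64(99.1), np.float64(47.3)), (np.float64(-96.9), np.float64(47.5)), (np.float64(-96.9), np.float64(52.5))] x -0.1 tilt -0.06 F x,y,z [ 1.2 -4.6 -3.5] M [-0.93 -0.2  -0.04]
t 19.82 pos [517.8 316.1  90.6] F [ 0.9 -4.6 -3.5] M [-0.93 -0.2  -0.04] w 0.132 gf 59
d/25 [0.003 0.124 0.054] turn/8 [ 0.007 -0.002 -0.019]
```

move_arm --moves '[[[0,0.04,0,0,0,0],[0,0.04,0,0,0,0],[0,0.03,0,0,0,0],[0,0.02,0,0,0,0],[0,0,0,0,0,0],[0,0,0,0,0,0]]]'

```text
time_s: 20.58
position: [517.4, 313.1, 90.7]
tcp_rot: [0.999, -0.042, -0.0, 0.0]
wrist_force: [1.3, -2.6, -4.8]
grip_width: 0.129
gripper_force: 59.4
```

```bash
python3 -c "
from h import *
where()"
```

```text
At,Ab,Bb,Bt [(np.float64(96.0), np.float64(52.4)), (np.float64(96.0), np.float64(47.4)), (np.float64(-100.0), np.float64(47.5)), (np.float64(-100.0), np.float64(52.5))] x -0.2 tilt -0.03 F x,y,z [ 1.5 -2.5 -4.8] M [-0.67 -0.24 -0.02]
```

move_arm --moves '[[[0,0,0.02,0,0,0],[0,0,0.02,0,0,0],[0,0,0,0,0,0],[0,0,0,0,0,0]]]'

```text
time_s: 21.08
position: [517.6, 313.0, 90.1]
tcp_rot: [0.999, -0.042, 0.0, 0.0]
wrist_force: [-1.1, -3.2, -3.3]
grip_width: 0.13
gripper_force: 59.8
```

```bash
python3 -c "
from h import *
where()"
```

```text
At,Ab,Bb,Bt [(np.float64(96.0), np.float64(51.8)), (np.float64(96.0), np.float64(46.8)), (np.float64(-100.0), np.float64(46.9)), (np.float64(-100.0), np.float64(51.9))] x -0.0 tilt -0.03 F x,y,z [-0.8 -3.3 -3.3] M [-0.46 -0.06  0.07]
```

move_arm --moves '[[[0,0.02,0.02,0,0,0],[0,0.02,0,0,0,0],[0,0,0,0,0,0],[0,0,0,0,0,0]]]'

```text
time_s: 21.58
position: [517.5, 312.6, 89.4]
tcp_rot: [0.999, -0.042, 0.0, -0.0]
wrist_force: [0.1, 2.3, -2.8]
grip_width: 0.132
gripper_force: 59.8
```

```bash
python3 -c "
from h import *
where()"
```

```text
At,Ab,Bb,Bt [(np.float64(95.7), np.float64(51.3)), (np.float64(95.7), np.float64(46.3)), (np.float64(-100.3), np.float64(46.2)), (np.float64(-100.3), np.float64(51.2))] x -0.1 tilt 0.04 F x,y,z [-0.1  2.3 -2.8] M [ 0.26 -0.01  0.1 ]
```

move_arm --moves '[[[0,0.02,0.02,0,0,0],[0,0.01,0,0,0,0],[0,0,0,0,0,0],[0,0,0,0,0,0]]]'

```text
time_s: 22.08
position: [517.5, 312.6, 89.4]
tcp_rot: [0.999, -0.043, 0.001, -0.001]
wrist_force: [-1.0, 5.2, -0.7]
grip_width: 0.128
gripper_force: 60.0
```

```bash
python3 -c "
from h import *
where()"
```

```text
At,Ab,Bb,Bt [(np.float64(95.7), np.float64(51.5)), (np.float64(95.7), np.float64(46.5)), (np.float64(-100.3), np.float64(46.0)), (np.float64(-100.3), np.float64(51.0))] x -0.1 tilt 0.13 F x,y,z [-1.4  5.1 -0.7] M [0.81 0.17 0.05]
```

move_arm --moves '[[[0,-0.03,0,0,0,0],[0,0,0.02,0,0,0],[0,0,0,0,0,0],[0,0,0,0,0,0]]]'

```text
time_s: 22.58
position: [517.6, 312.7, 89.2]
tcp_rot: [0.999, -0.042, 0.0, -0.0]
wrist_force: [-2.6, 4.8, 3.7]
grip_width: 0.132
gripper_force: 60.7
```

```bash
python3 -c "
from h import *
where()"
```

```text
At,Ab,Bb,Bt [(np.float64(95.7), np.float64(51.1)), (np.float64(95.7), np.float64(46.1)), (np.float64(-100.3), np.float64(45.9)), (np.float64(-100.3), np.float64(50.9))] x -0.0 tilt 0.04 F x,y,z [-3.   4.5  3.7] M [0.68 0.33 0.06]
```

Resting flat on both ledges and against the wall, so I'll release. Partial opening first, with the fingers staying inside the opening.

move_arm --moves '[[[0,0,0,0,0,0],[0,0,0,0,0,0],[0,0,0,0,0,0],[0,0,0,0,0,0],[0,0,0,0,0,0]]]' --jaw 60

```text
time_s: 23.2
position: [517.4, 311.8, 88.1]
tcp_rot: [0.999, -0.042, -0.0, 0.001]
wrist_force: [-0.3, 0.1, 0.7]
grip_width: 0.601
gripper_force: 0.0
```

move_arm --moves '[[[0,0,-0.2,0,0,0],[0,0,-0.4,0,0,0],[0,0,-0.8,0,0,0],[0,0,-1,0,0,0],[0,0,-1,0,0,0],[0,0,-1,0,0,0],[0,0,-1,0,0,0],[0,1,-1,0,0,0],[0,1,0,0,0,0],[0,1,0,0,0,0],[0,1,0,0,0,0],[0,1,0,0,0,0],[0,1,0,0,0,0],[0,1,0,0,0,0],[0,1,0,0,0,0],[0,1,0,0,0,0],[0,1,0,0,0,0],[0,1,0,0,0,0],[0,0,0,0,0,0],[0,0,0,0,0,0]]]'

```text
time_s: 25.7
position: [494.3, 38.4, 249.5]
tcp_rot: [0.999, -0.042, 0.001, 0.0]
wrist_force: [-0.1, 0.6, -0.0]
grip_width: 0.597
gripper_force: 0.0
```

```bash
python3 - <<'E'
from h import *
im=snap("top","top3");cv2.imwrite("pics/t3c.png",cv2.resize(im[150:260,150:315,::-1],(800,533),interpolation=cv2.INTER_CUBIC));print(status.observe()["position"],status.observe()["grip_width"])
E
```

```text
[494.2797523   38.63599524 249.18926389] 0.6003229770651447
```

View pics/t3c.png

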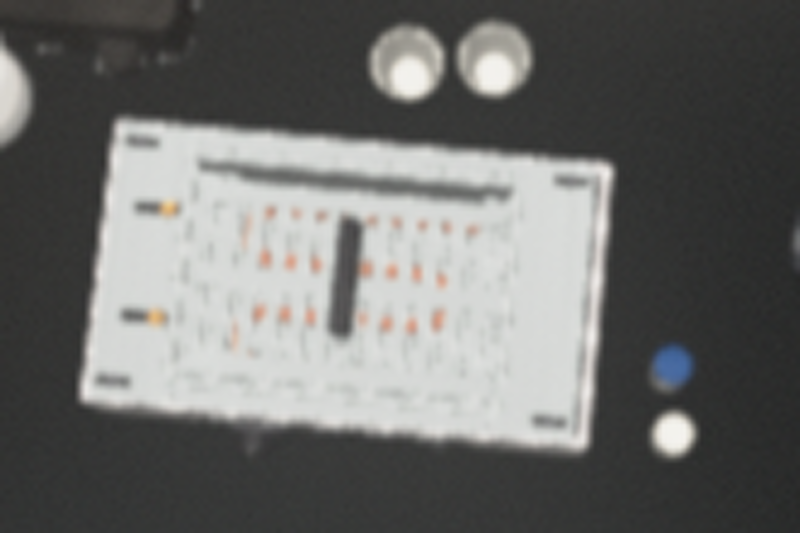

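The shelf is in the bath with its handle upright at (345,277). The studs are only slightly pushed back at (170,208) and (157,317), and the vials and crucibles haven't moved. Handing in.

```bash
python3 -c "
from station import ticket
print(ticket.close_job())"
```

```text
the job is handed in; nothing more can be done
None
```

The shelf is refitted and the job handed in at about 26 s: by the arm's readings it lies flat on both ledges against the plain end wall, my push readings stayed under about 11 N, and the vials and crucibles show unmoved in the last picture (I did not re-check the tape or marker).

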